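# Fit the reproducer to the clamped tonearm and hold it home

## Task

Draw the transit pin out of the tonearm's socket and lay it in the V notch on the cradle. Then lift the reproducer off its cork ring, push its neck into the socket against the gasket spring with the needle holder over the red dot (the wide entry slot), twist it clockwise, seen from above, to the stop at the white dot, and finish while still gripping it there and pressing it flush on the socket's rim, so that I can run in the set screw. Leave the horn section, the bell lever and the two bakelite knobs where they are.

Things in the scene. Friction and masses are not known exactly. Their poses are not given: they have to be found in the camera images.
- tonearm: Nickel gramophone tonearm strapped in a beech cradle (board 340 x 130 x 20 mm, x = -90 to +250), fixed to the bench. Origin on the bench right under the middle of the upright brass bayonet socket (outside radius 24 mm, rim 115 mm up); +x along the arm tube away from the socket, +y to the side where the pin's knob sticks out, +z up. A set screw on the ferrule lies 24 mm under the rim.
- socket (a point): Centre of the socket's mouth at rim level (115 mm up); axes as tonearm. The lip is 5 mm thick with a 27 mm bore and two entry slots, under it a chamber of 39 mm bore, 8 mm high. From its slot the wide lug runs 80 deg clockwise (seen from above) to a stop, marked with a white dot on the rim; there the needle holder points along -x, straight away from the tube.
- entry_slot (a point): Middle of the wide entry slot (about 14 mm wide, red dot on the rim beside it) at rim level, 16.5 mm from the socket's centre in the direction -100 deg of the tonearm's frame (100 deg clockwise from +x). The narrow slot (about 9 mm) is on the far side. Lugs have about 8 deg play either way. Axes as tonearm.
- notch (a point): Where the pin's origin should lie when parked, on the parked pin's axis: x = -60, y = +10, 78 mm up in the tonearm's frame (axes the same). The V notch (90 deg, 20 mm wide, open above) runs along y on a block from y = -10 to +28 mm of this point; its top is 5 mm above the parked axis, the cradle's board 58 mm below it.
- pin: Steel transit pin, 6 mm diameter, lying level through the socket's cross hole (7.4 x 7 mm, axis 10 mm under the rim). Origin on its axis, near the socket's centre while in (up to 3 mm off); +y along it to the knob. Shank from y = -28 to +34 mm, round brown bakelite knob (13 mm diameter) from +34 to +50. Loose, 20 g, balanced at y = +10. It clears the socket once pulled 55 mm along +y.
- reproducer: Nickel sound box: disc 58 mm diameter, 18 thick, pale mica face up, about 170 g. Origin at the centre of the disc's underside (28 mm up on the ring; on the rim when flush), +x to the needle holder (out to 46 mm). Below it a neck 23 mm diameter, 21.5 long, its last 5 tapered to 16; lugs 8 to 12 mm below the disc, to 17.7 mm radius: a 10 mm wide one under the needle holder, a 5 mm one across.
- needle (a point): Needle end, 46 mm along the reproducer's +x.
- ring_stand: Cork ring of 50 mm diameter, 28 mm high, 42 mm bore, fixed to the bench; the reproducer rests on it with its neck inside. Origin at the centre of its underside.
- gasket (a joint): Sprung rubber gasket in the socket: 0 when up (13.3 mm under the rim), growing in m as the neck pushes it down; 1000 N/m, 2 N preload. About 0.0082 (10 N) when the reproducer is flush. With the lugs under the lip and nobody pressing, it lifts the reproducer 3 mm off flush (about 0.005).
- shelf: Low pine sorting shelf, 170 x 230 mm, board 34 mm above the bench, raised edges 28 mm, a lip and a wooden gate latch along its -x side; fixed. Origin at the centre of its underside.
- horn_section: Copper horn section standing on the shelf, 90 mm high, 48 mm across below and 128 mm across its mouth. Origin at the centre of its underside. Not to be disturbed.
- bell_lever: Brass bell lever lying on the shelf, an angled bar 75 mm long. Origin in the middle of the bar's underside. Not to be disturbed.
- knob_a: Brown bakelite knob on the shelf, 32 mm across and 18 mm high. Origin at the centre of its underside. Not to be disturbed.
- knob_b: Brown bakelite knob on the bench in front of the work, same size. Origin at the centre of its underside. Not to be disturbed.

How it is judged:
On the way, in this order (a step that is already met when the one before it is completed fails the run):
1. the pin lies in the notch and has been let go (distance between pin and notch below 0.013 m and horizontal distance between pin and notch below 0.012 m and angle between the y axis of pin and the y axis of tonearm, either way round below 0.12 rad and contact force between the fingers and pin below 0.1 N), for 0.2 s.
2. the reproducer's lugs have been pushed down through the entry slots, not yet turned (value of joint gasket above 0.005 m and horizontal distance between reproducer and socket below 0.004 m and angle between the x axis of reproducer and the x axis of tonearm, either way round above 1.1 rad), for 0.05 s.
At the end, for the whole second after the job is handed in: Reproducer in the socket (4 mm, 0.1 rad), within 0.2 rad of the stop with its needle holder away from the tube, gripped (over 2 N) and pressed to within 1.7 mm of the rim, gasket over 6.5 mm down; pin at rest, untouched in the V notch (4 mm across and in height, 12 mm along, 0.12 rad) (x of needle in the frame of socket below -0.03 m and angle between the x axis of reproducer and the x axis of tonearm, either way round below 0.2 rad and horizontal distance between reproducer and socket below 0.004 m and angle between the z axis of reproducer and the z axis of tonearm, either way round below 0.1 rad and z of reproducer in the frame of socket below 0.0017 m and value of joint gasket above 0.0065 m and contact force between the fingers and reproducer above 2 N and x of pin in the frame of notch between -0.004 and 0.004 m and y of pin in the frame of notch between -0.012 and 0.012 m and z of pin in the frame of notch between -0.004 and 0.004 m and angle between the y axis of pin and the y axis of tonearm, either way round below 0.12 rad and contact force between the fingers and pin below 0.1 N and linear speed of pin below 0.02 m/s); the arm keeps its last pose, push and grip.
It fails at once if the horn section, the bell lever or a bakelite knob is moved by more than 15 mm (distance of any of horn_section, bell_lever, knob_a, knob_b from where it was at the start of the episode above 0.015 m).
It also fails if it takes over 54 s, if anything falls off the work surface, if the arm or the gripper's body presses on something with over 40 N, if the wrist force passes 120 N, or if a joint passes its speed limit or range.

## Robot

A 7-joint arm with a two-finger parallel gripper is mounted at the origin on the work surface. World frame = base frame: x ahead of the robot, y to its left, z up, the work surface at z = 0. Lengths are in m, angles in rad, forces in N, time in s.
With the tool pointing down it reaches from about 0.4 to 0.85 m from the base axis. Payload 6.9 kg.
Tool frame: the origin (TCP) lies on the mounting face of the last link; the fingertips stand 173 mm ahead of it and the grasp point (between the pads) lies 155 mm ahead of it (robot.nose_length is the distance from the TCP to the fingertips, in m); z points along the fingers, y is the line along which they close (so a half turn about z gives the same grasp; the last joint's range is limited). The gripper opens to 85 mm and grips with 20 to 120 N. Pads are 22 mm wide; open, the fingers measure 114 mm over their backs; the gripper's body (76 mm by 85 mm) begins 54 mm behind the grasp point. The pads swing forward as they close: fully open they stand 13 mm farther back than shut.
Start: joints at [1.31, 0.507, -0.238, 1.5, 0.126, 1.149, -0.155], TCP at [0.224, -0.583, 0.405] pointing down, gripper open.
Joint ranges: [-3.08, 3.08], [-0.24, 2.05], [-1.43, 1.35], [0, 2.5], [-1.52, 4.66], [0.17, 1.96], [-2.89, 2.89]. Speed limits (rad/s): [2.39, 2.39, 3.14, 3.14, 3.14, 3.14, 3.14].

## Interface

Orientations are given as a 3x3 rotation matrix whose columns are the frame's x, y, z axes.
In Python, from bench import robot gives the robot as it stands.
- The arm moves only by the shell command python3 jog.py 'ROWS' [FORCE]. ROWS is a JSON list that holds a single list of rows (three levels of brackets), with 1 to 5 rows, each of 7 numbers: a rotation vector rx, ry, rz in rad, then dx, dy, dz in m, then the finger opening in m; each row is the pose to reach, as a shift and turn from the pose commanded when the command began, along the tool's axes at that moment; what a row does not reach only later rows make up. A row lasts 1/12 s, in which the tool goes at most 0.0417 m and 0.125 rad, less where a joint would pass 70% of its speed; a pose out of reach is approached as far as the arm can. The fingers move at their own pace and stop on an object; FORCE is the grip in N (left out, the last holds). Time passes only in rows, so rows that do not move let the fingers close. It prints the time, the measured TCP pose, the force, the opening and the grip force at its end. Input that does not fit is refused with a message, and nothing moves.
- robot.get_state(): the state, without advancing time (a new reading comes with each control period).
- robot.snapshot(name): name is "side" or "top"; returns the picture (480x640x3 uint8, red, green, blue); there is no depth.
- robot.camera_info(name): a dict with "fovy" (degrees; the focal length in pixels is half the picture's height over the tangent of half this angle, whatever the lens; pixels are square), "cx", "cy" (the principal point, pixels), "extrinsics" (4x4, takes a point from world to camera coordinates). Camera axes: x right, y up, looking along -z (the intrinsics and any distortion apply to the point x, -y, -z); pixel columns grow to the right and rows downward; lengths in m; the calibration is good to about 2 mm. A picture is of the moment at which its call begins. camera_info takes no time and is no camera call.
- robot.close_job(): hands the job in; it is judged then, once.
The state is a dict: "time": time; "joint_pos": joint angles; "qvel": joint speeds; "tau": joint torques, N m; "tcp_pos": TCP position; "tool_rot": TCP orientation; "contact_force": force on the tool from outside, world axes, zero at the start; "ft_torque": the same for the moment, N m; "finger_gap": finger opening in m; "gripper_force": force on a finger pad.
Only numpy, scipy, OpenCV 4.12 (cv2) and the standard library are available. Lean on these libraries where they do the work, as an engineer would, in place of code of your own. Each camera call takes 0.05 s, during which the arm holds its last target. There are 200 camera calls.

## Working session

There is one attempt and no reset: what is moved stays moved. The work goes in short steps, Python scripts to look and compute and a shell command to move; the robot and the scene stay as the last step left them, time stands still between calls to the robot, and variables do not carry over. Pictures are saved under pics/ and viewed, at most 10 in all, crops included, and the job is handed in when it is done.

```bash
ls; mkdir -p pics
python3 - <<'E'
from bench import robot
import cv2,numpy as np
np.set_printoptions(precision=4,suppress=True)
for n in("side","top"):
    cv2.imwrite(f"pics/{n}0.png",robot.snapshot(n)[:,:,::-1]); c=robot.camera_info(n); print(n,c)
s=robot.get_state();print(s["tcp_pos"],s["tool_rot"],s["time"],s["finger_gap"])
E
```

```text
bench.py
jog.py
pics
side {'fovy': 56.054510279149326, 'cx': 315.7885690722497, 'cy': 233.93385400965016, 'extrinsics': array([[ 0.9817, -0.1902,  0.0058, -0.4678],
       [ 0.1021,  0.5523,  0.8274, -0.1469],
       [-0.1606, -0.8117,  0.5616, -0.7952],
       [ 0.    ,  0.    ,  0.    ,  1.    ]])}
top {'fovy': 49.62756271751134, 'cx': 311.69804201858983, 'cy': 235.52485016527223, 'extrinsics': array([[-0.0247, -0.9997, -0.0031,  0.0573],
       [ 0.9849, -0.0249,  0.1711, -0.4912],
       [-0.1711,  0.0012,  0.9853, -0.9348],
       [ 0.    ,  0.    ,  0.    ,  1.    ]])}
[ 0.224  -0.5833  0.4039] [[ 0.9335  0.3586 -0.0007]
 [ 0.3586 -0.9335  0.0015]
 [-0.0001 -0.0016 -1.    ]] 0.1 0.08529346986127317
```

View pics/side0.png

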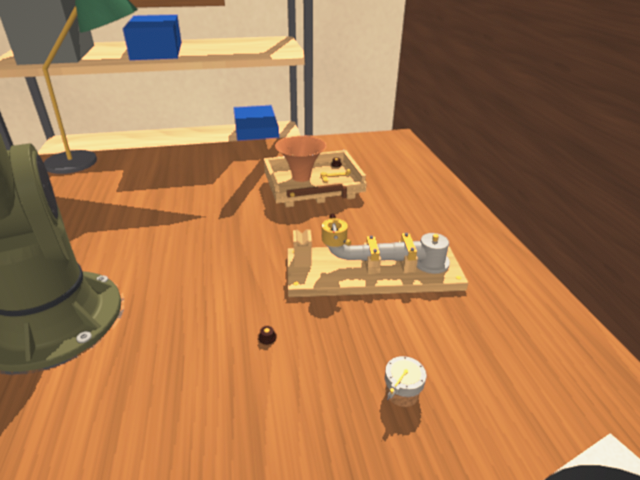

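View pics/top0.png

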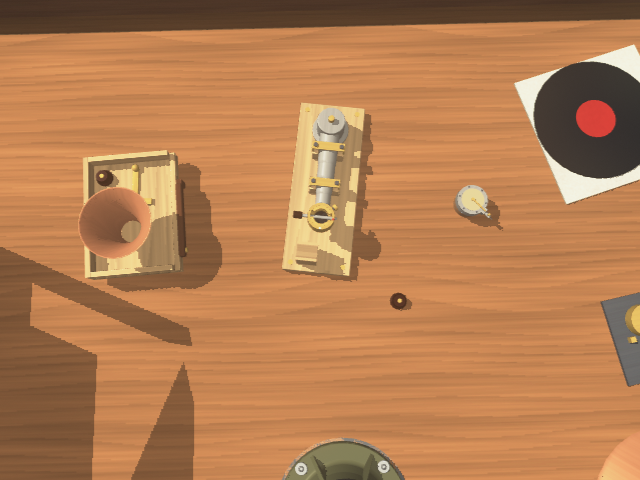

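The side view has the socket at about (335,232), the V block at (302,243) and the reproducer at (405,375). The top view has the socket at (321,216), the pin's knob at (297,214), the V block at (307,254), the reproducer at (473,201) with its needle pointing to the lower right, and knob_b at (399,301).

Run:
```python
import cv2,numpy as np
t=cv2.imread("pics/top0.png");s=cv2.imread("pics/side0.png")
f=lambda im,x,y,w,h,k:cv2.resize(im[y:y+h,x:x+w],None,fx=k,fy=k,interpolation=cv2.INTER_CUBIC)
C=np.zeros((600,800,3),np.uint8)
C[:300,:400]=f(t,280,195,80,60+0,5)[:300]
C[:300,400:]=f(s,280,205,80,60,5)
C[300:,:400]=f(t,440,175,80,60,5)
C[300:,400:]=f(s,365,345,80,60,5)
cv2.imwrite("pics/c0.png",C)
```

```text
(no output)
```

View pics/c0.png

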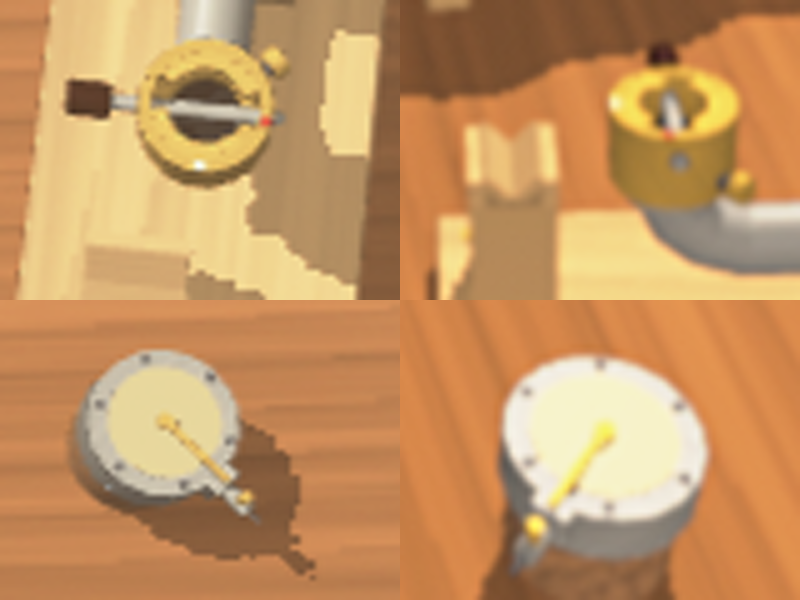

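The crops show the socket rim centred near top (321,216) and side (335,225.5), with the red dot on the -y side. The knob is at top (297.5,214.5). The mica disc and its yellow needle bar are clear in both views. Next I turn these into positions.

```bash
cat > h.py <<'E'
import cv2,numpy as np
np.set_printoptions(precision=4,suppress=True)
from bench import robot
def ray(n,uv):
    c=robot.camera_info(n);f=240/np.tan(np.radians(c["fovy"])/2);E=c["extrinsics"];R=E[:3,:3]
    d=R.T@np.array([(uv[0]-c["cx"])/f,-(uv[1]-c["cy"])/f,-1.]);return -R.T@E[:3,3],d
def plane(n,uv,z):
    o,d=ray(n,uv);return o+d*(z-o[2])/d[2]
def tri(a,b):
    (o1,d1),(o2,d2)=ray("top",a),ray("side",b)
    s=np.linalg.lstsq(np.c_[d1,-d2],o2-o1,rcond=None)[0]
    p,q=o1+s[0]*d1,o2+s[1]*d2;return (p+q)/2,np.linalg.norm(p-q)
def proj(n,p):
    c=robot.camera_info(n);f=240/np.tan(np.radians(c["fovy"])/2);q=c["extrinsics"]@np.r_[p,1]
    return np.array([c["cx"]-f*q[0]/q[2],c["cy"]+f*q[1]/q[2]])
def blob(im,lo,hi,box):
    x,y,w,h=box;m=cv2.inRange(cv2.cvtColor(im[y:y+h,x:x+w],cv2.COLOR_BGR2HSV),lo,hi)
    c=max(cv2.findContours(m,0,1)[0],key=cv2.contourArea);return c.reshape(-1,2)+[x,y]
E
python3 - <<'E'
from h import *
t=cv2.imread("pics/top0.png");s=cv2.imread("pics/side0.png")
H=lambda im,u,v:cv2.cvtColor(im,cv2.COLOR_BGR2HSV)[v,u]
print("hsv mica",H(t,472,195),H(s,400,380),"nickel",H(t,459,202),"rim",H(t,321,205),H(s,335,220),"board",H(t,300,180),"table",H(t,270,180),"knob",H(t,297,214),"bar",H(t,480,206),H(s,395,382))
# disc incl. nickel: bright low-sat
for n,im,box in(("top",t,(450,180,45,40)),("side",s,(375,350,60,50))):
    c=blob(im,(15,20,120),(35,130,255),box);print(n,"mica",cv2.fitEllipse(c),cv2.contourArea(c))
# left board edge
P=[]
for r in range(115,262,5):
    g=cv2.cvtColor(t,cv2.COLOR_BGR2HSV)[r,270:320,0].astype(int)
    i=np.argmax(np.abs(np.diff(g.astype(float),1))); 
    gs=cv2.cvtColor(t,cv2.COLOR_BGR2GRAY)[r,270:312].astype(float); j=np.argmax(np.diff(gs)); P.append((270+j+.5,r))
l=[plane("top",p,.02)[:2] for p in P]; vx=cv2.fitLine(np.float32(l),cv2.DIST_HUBER,0,.001,.001).ravel();print("edge",vx,np.degrees(np.arctan2(vx[1],vx[0])))
print("socket",tri((321,216),(334.9,225.5)))
print("mica-ctr rough",tri((472.5,199.2),(401,376)))
print("knobb",plane("top",(399,301),.018))
E
```

```text
hsv mica [ 24  82 231] [ 24 127 241] nickel [ 19  35 205] rim [ 22 139 236] [ 19 174 201] board [ 19 109 231] table [ 13 148 216] knob [ 11 133  96] bar [ 21 138 233] [ 21  29 244]
top mica ((472.695556640625, 200.6728057861328), (28.44281768798828, 37.497535705566406), 122.24354553222656) 736.5
side mica ((404.5966491699219, 376.1676025390625), (39.00288772583008, 40.7717170715332), 167.964111328125) 1148.5
edge [ 0.9916 -0.1296  0.6209  0.0801] -7.444758
socket (array([0.5159, 0.0278, 0.1139]), np.float64(0.002884588032038473))
mica-ctr rough (array([ 0.5529, -0.2633,  0.0388]), np.float64(0.0056362078268535724))
knobb [ 0.3671 -0.1167  0.018 ]
```

Run:
```python
from h import *
print("mica",tri((472.6,199.2),(405.6,373.8)),plane("top",(472.6,199.2),.046),plane("side",(405.6,373.8),.046))
a=plane("top",(472.6,199.2),.047);b=plane("top",(440+245/5,175+197/5),.047);print("needle yaw top",np.degrees(np.arctan2(*(b-a)[1::-1])))
a=plane("side",(405.8,372),.047);b=plane("side",(365+135/5,345+226/5),.047);print("needle yaw side",np.degrees(np.arctan2(*(b-a)[1::-1])))
print("knob",tri((297.8,214.6),(332.4,215.6)),plane("top",(297.8,214.6),.107),"tip",plane("top",(280+278/5,195+118/5),.105))
print("socket",plane("top",(321,216),.115),plane("side",(334.9,225.5),.115))
# V block top: image corners
print("block top", plane("top",(280+88/5,195+247/5),.083),plane("top",(280+190/5,195+258/5),.083))
print("Vfaces side", plane("side",(280+67/5,205+127/5),.083),plane("side",(280+157/5,205+127/5),.083))
```

```text
mica (array([ 0.5558, -0.2633,  0.0418]), np.float64(0.001486899735945792)) [ 0.554  -0.2618  0.046 ] [ 0.5549 -0.2663  0.046 ]
needle yaw top -136.5472070626662
needle yaw side -138.966931617963
knob (array([0.5203, 0.0685, 0.1101]), np.float64(0.003056796383232926)) [0.5194 0.0687 0.107 ] tip [0.5109 0.002  0.105 ]
socket [0.5141 0.0279 0.115 ] [0.5169 0.0264 0.115 ]
block top [0.4699 0.0708 0.083 ] [0.4649 0.0342 0.083 ]
Vfaces side [0.4454 0.0717 0.083 ] [0.4799 0.0653 0.083 ]
```

```bash
cat >> h.py <<'E'
from scipy.spatial.transform import Rotation as Ro
TY=np.radians(-7.44)
def go(p,yaw):
    "print rotvec and shift (tool axes) from the present pose to grasp point p, tool-x yaw (deg)"
    s=robot.get_state();R=np.array(s["tool_rot"]);c,n=np.cos(np.radians(yaw)),np.sin(np.radians(yaw))
    T=np.array([[c,n,0],[n,-c,0],[0,0,-1]]);g=np.array(p)+[0,0,.155]
    print("rv",Ro.from_matrix(R.T@T).as_rotvec(),"d",R.T@(g-s["tcp_pos"]),"t",s["time"])
E
for i in 1 2 3 4; do python3 jog.py '[[[0, 0, 0, 0.04, -0.04, 0.006, 0.04], [0, 0, 0, 0.07, -0.068, 0.01, 0.04], [0, 0, 0, 0.1, -0.1, 0.015, 0.04], [0, 0, 0, 0.128, -0.126, 0.0185, 0.04], [0, 0, 0, 0.128, -0.126, 0.0185, 0.04]]]' 30|tail -3; done
python3 jog.py '[[[0, 0, -0.125, 0, 0, 0, 0.04], [0, 0, -0.25, 0, 0, 0, 0.04], [0, 0, -0.375, 0, 0, 0, 0.04], [0, 0, -0.5, 0, 0, 0, 0.04], [0, 0, -0.625, 0, 0, 0, 0.04]]]'
python3 jog.py '[[[0, 0, -0.12, 0, 0, 0, 0.04], [0, 0, -0.24, 0, 0, 0, 0.04], [0, 0, -0.36, 0, 0, 0, 0.04], [0, 0, -0.45, 0, 0, 0, 0.04], [0, 0, -0.45, 0, 0, 0, 0.04]]]'
python3 -c "
from h import *
go((.521,.0705,.105),82.56)"
```

```text
contact_force: [0.2, 0.4, -0.2]
finger_gap: 0.04
gripper_force: 0.0
contact_force: [-0.7, 0.5, 0.1]
finger_gap: 0.0399
gripper_force: 0.0
contact_force: [1.1, -1.1, 0.2]
finger_gap: 0.0399
gripper_force: 0.0
contact_force: [0.7, -0.1, 1.5]
finger_gap: 0.0397
gripper_force: 0.0
time: 2.18
tcp_pos: [0.5214, 0.0705, 0.3304]
tool_rot: [[0.542, 0.84, -0.001], [0.84, -0.542, -0.0], [-0.0, -0.0, -1.0]]
contact_force: [-1.0, 0.5, -0.2]
finger_gap: 0.0399
gripper_force: 0.0
time: 2.6
tcp_pos: [0.5215, 0.0702, 0.3303]
tool_rot: [[0.125, 0.992, -0.001], [0.992, -0.125, 0.0], [0.0, -0.001, -1.0]]
contact_force: [0.1, 0.2, 0.0]
finger_gap: 0.04
gripper_force: 0.0
rv [-0.0009 -0.      0.0043] d [ 0.0003 -0.0005  0.0703] t 2.6
```

```bash
python3 jog.py '[[[0, 0, 0, 0, 0, 0.03, 0.04], [0, 0, 0, 0, 0, 0.06, 0.04], [0, 0, 0, 0, 0, 0.07, 0.04], [0, 0, 0, 0, 0, 0.07, 0.03]]]' 20
python3 jog.py '[[[0, 0, 0, 0, 0, 0, 0.02], [0, 0, 0, 0, 0, 0, 0.012], [0, 0, 0, 0, 0, 0, 0.008], [0, 0, 0, 0, 0, 0, 0.008], [0, 0, 0, 0, 0, 0, 0.008]]]' 20
python3 -c "
from h import *
a=robot.snapshot('top')[180:270,250:370,::-1];b=robot.snapshot('side')[180:270,270:390,::-1]
cv2.imwrite('pics/g1.png',cv2.resize(np.hstack([a,b]),(800,300),interpolation=2))"
```

```text
time: 2.93
tcp_pos: [0.5206, 0.0702, 0.2585]
tool_rot: [[0.131, 0.991, -0.005], [0.991, -0.131, -0.001], [-0.002, -0.005, -1.0]]
contact_force: [-0.3, -0.3, 0.6]
finger_gap: 0.0305
gripper_force: 0.0
time: 3.35
tcp_pos: [0.5216, 0.0708, 0.2616]
tool_rot: [[0.129, 0.992, 0.002], [0.992, -0.129, 0.0], [0.0, 0.002, -1.0]]
contact_force: [1.0, 0.0, 1.0]
finger_gap: 0.0123
gripper_force: 19.6
```

View pics/g1.png

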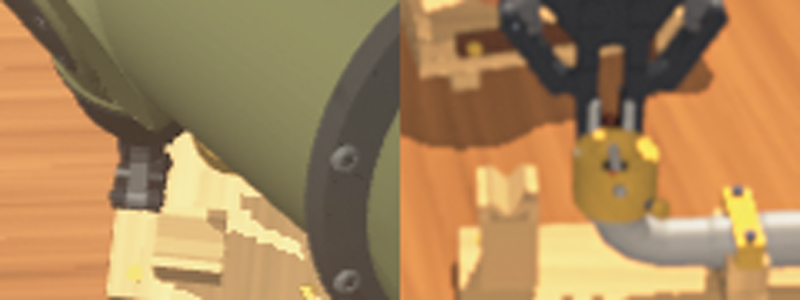

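The knob sits between the pads (gap 12.3 mm) and the pin is still in the socket. Now I draw it out.

```bash
python3 jog.py '[[[0, 0, 0, 0, 0, -0.0004, 0.008], [0, 0, 0, 0.012, 0, -0.0004, 0.008], [0, 0, 0, 0.028, 0, -0.0004, 0.008], [0, 0, 0, 0.046, 0, -0.0004, 0.008], [0, 0, 0, 0.064, 0, -0.0004, 0.008]]]' 50
python3 jog.py '[[[0, 0, 0, 0.004, 0, 0, 0.008], [0, 0, 0, 0.004, 0, 0, 0.008]]]'
python3 -c "
from h import *
a=robot.snapshot('top')[180:270,240:360,::-1];b=robot.snapshot('side')[170:260,270:390,::-1]
cv2.imwrite('pics/g2.png',cv2.resize(np.hstack([a,b]),(800,300),interpolation=2))"
```

```text
time: 3.87
tcp_pos: [0.5295, 0.1354, 0.261]
tool_rot: [[0.129, 0.992, -0.0], [0.992, -0.129, 0.0], [0.0, -0.0, -1.0]]
contact_force: [0.4, 0.3, -0.1]
finger_gap: 0.0108
gripper_force: 48.7
time: 4.03
tcp_pos: [0.5298, 0.1403, 0.2611]
tool_rot: [[0.126, 0.992, -0.0], [0.992, -0.126, 0.001], [0.001, -0.0, -1.0]]
contact_force: [0.3, -0.4, -0.1]
finger_gap: 0.011
gripper_force: 48.7
```

View pics/g2.png

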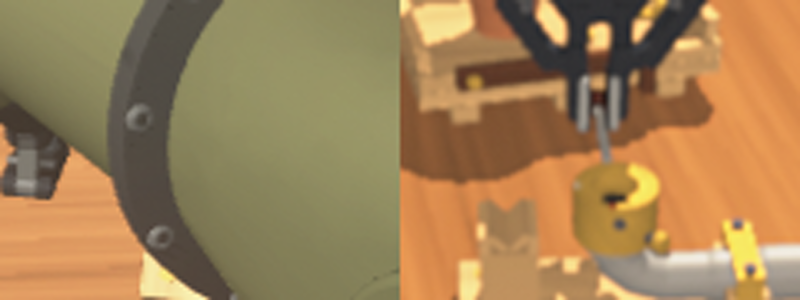

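Run:
```python
from h import *
s=robot.get_state();R=np.array(s["tool_rot"]);g=np.array(s["tcp_pos"])+.155*R[:,2]
ax=R[:,0]
for k in(0,-.01,-.03,-.072):print(k,g+k*ax,proj("side",g+k*ax))
im=robot.snapshot("side");h=cv2.cvtColor(im,cv2.COLOR_RGB2HSV)
for v in range(200,222,2):
    print(v,[tuple(int(q) for q in h[v,u]) for u in range(325,338)])
```

```text
0 [0.5297 0.1376 0.1058] [328.7066 199.7403]
-0.01 [0.5284 0.1277 0.1058] [329.1267 202.1663]
-0.03 [0.5259 0.1079 0.1058] [329.9898 207.1506]
-0.072 [0.5205 0.0662 0.1059] [331.9087 218.2317]
200 [(18, 25, 153), (16, 24, 116), (5, 60, 72), (4, 139, 68), (5, 146, 77), (5, 147, 71), (4, 138, 50), (13, 24, 73), (18, 24, 136), (17, 26, 155), (18, 24, 127), (10, 10, 79), (135, 9, 54)]
202 [(17, 27, 153), (19, 25, 110), (6, 50, 72), (11, 53, 96), (15, 41, 113), (14, 40, 109), (11, 56, 77), (10, 40, 77), (17, 26, 135), (19, 26, 154), (19, 22, 126), (30, 7, 78), (165, 9, 56)]
204 [(18, 25, 151), (15, 33, 109), (10, 74, 83), (14, 48, 117), (17, 36, 135), (17, 35, 131), (15, 40, 90), (13, 30, 77), (18, 28, 135), (18, 25, 152), (17, 20, 116), (120, 4, 67), (0, 23, 56)]
206 [(18, 22, 151), (14, 45, 119), (11, 130, 116), (12, 107, 124), (14, 51, 130), (18, 34, 128), (16, 29, 97), (15, 23, 87), (16, 24, 136), (19, 27, 153), (14, 42, 128), (11, 96, 106), (12, 136, 107)]
208 [(19, 25, 145), (13, 50, 117), (12, 137, 121), (12, 128, 131), (13, 62, 131), (18, 35, 132), (17, 30, 118), (15, 34, 105), (1
[... 638 characters left out ...]
, (13, 164, 187), (13, 165, 189), (13, 164, 190), (13, 165, 195)]
216 [(13, 165, 192), (13, 166, 190), (13, 166, 207), (13, 168, 224), (13, 161, 224), (12, 114, 181), (14, 44, 139), (14, 47, 141), (12, 122, 186), (13, 162, 217), (13, 167, 221), (13, 165, 221), (13, 164, 221)]
218 [(13, 165, 226), (13, 166, 221), (13, 166, 218), (13, 168, 216), (14, 163, 208), (14, 131, 181), (16, 86, 158), (17, 81, 157), (15, 120, 174), (15, 155, 192), (15, 166, 198), (15, 167, 199), (14, 166, 203)]
220 [(15, 168, 205), (16, 167, 188), (17, 166, 180), (18, 167, 173), (19, 167, 169), (19, 167, 168), (19, 164, 169), (19, 167, 173), (19, 170, 177), (19, 171, 179), (19, 170, 179), (19, 168, 176), (19, 169, 181)]
```

```bash
python3 jog.py '[[[0, 0, 0, 0, -0.03, -0.003, 0.008], [0, 0, 0, 0, -0.06, -0.003, 0.008], [0, 0, 0, -0.03, -0.06, -0.003, 0.008], [0, 0, 0, -0.058, -0.06, -0.003, 0.008], [0, 0, 0, -0.058, -0.06, 0.005, 0.008]]]'
python3 jog.py '[[[0, 0, 0, 0, 0, 0.006, 0.008], [0, 0, 0, 0, 0, 0.012, 0.008], [0, 0, 0, 0, 0, 0.016, 0.008], [0, 0, 0, 0, 0, 0.019, 0.008], [0, 0, 0, 0, 0, 0.019, 0.008]]]'
python3 -c "
from h import *
a=robot.snapshot('top')[200:290,240:360,::-1];b=robot.snapshot('side')[190:280,260:380,::-1]
cv2.imwrite('pics/g3.png',cv2.resize(np.hstack([a,b]),(800,300),interpolation=2))
u=np.array([np.cos(TY),np.sin(TY)]);w=np.array([-u[1],u[0]]);o=np.array([.5155,.0272]);d=np.array(robot.get_state()['tcp_pos'][:2])-o;print(d@u,d@w)"
```

```text
time: 4.6
tcp_pos: [0.4622, 0.0822, 0.2563]
tool_rot: [[0.135, 0.991, -0.001], [0.991, -0.135, -0.005], [-0.005, -0.0, -1.0]]
contact_force: [0.0, -0.4, 0.7]
finger_gap: 0.0108
gripper_force: 49.5
time: 5.02
tcp_pos: [0.463, 0.0889, 0.2364]
tool_rot: [[0.127, 0.992, -0.001], [0.992, -0.127, 0.0], [0.0, -0.001, -1.0]]
contact_force: [-0.5, -0.0, -0.6]
finger_gap: 0.011
gripper_force: 48.9
-0.05994534791934021 0.05438879912808219
```

View pics/g3.png

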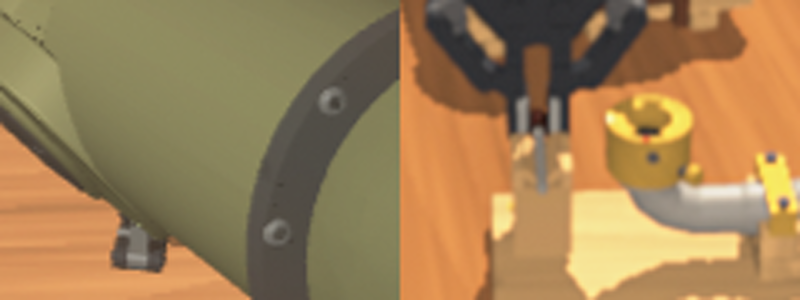

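The pin lies over the middle of the V, just above its seat. I lower it the last bit and let go.

```bash
python3 jog.py '[[[0, 0, 0, 0, 0, 0.0013, 0.008], [0, 0, 0, 0, 0, 0.0026, 0.008], [0, 0, 0, 0, 0, 0.0028, 0.008]]]' 20
python3 jog.py '[[[0, 0, 0, 0, 0, 0, 0.013], [0, 0, 0, 0, 0, 0, 0.02], [0, 0, 0, 0, 0, 0, 0.03], [0, 0, 0, 0, 0, 0, 0.03], [0, 0, 0, 0, 0, 0, 0.03]]]'
python3 jog.py '[[[0, 0, 0, 0, 0, -0.015, 0.03], [0, 0, 0, 0, 0, -0.04, 0.03], [0, 0, 0, 0, 0, -0.07, 0.04], [0, 0, 0, 0, 0, -0.11, 0.05], [0, 0, 0, 0, 0, -0.13, 0.06]]]'
python3 -c "
from h import *
cv2.imwrite('pics/s4.png',robot.snapshot('side')[:,:,::-1])
go((.5545,-.264,.10),42.5)"
```

```text
time: 5.37
tcp_pos: [0.4633, 0.0885, 0.2344]
tool_rot: [[0.128, 0.992, 0.001], [0.992, -0.128, 0.0], [0.0, 0.001, -1.0]]
contact_force: [0.2, 0.9, 3.0]
finger_gap: 0.011
gripper_force: 49.3
time: 5.78
tcp_pos: [0.4631, 0.0882, 0.2343]
tool_rot: [[0.129, 0.992, -0.0], [0.992, -0.129, -0.0], [-0.0, -0.0, -1.0]]
contact_force: [0.2, -0.6, -0.7]
finger_gap: 0.0299
gripper_force: 0.0
time: 6.2
tcp_pos: [0.4633, 0.089, 0.3677]
tool_rot: [[0.128, 0.992, 0.003], [0.992, -0.128, 0.001], [0.001, 0.003, -1.0]]
contact_force: [1.6, 1.1, 0.3]
finger_gap: 0.0593
gripper_force: 0.0
rv [ 0.006  -0.0045  0.7004] d [-0.3391  0.1343  0.1152] t 6.25
```

```bash
for i in 1 2; do python3 jog.py '[[[0, 0, 0, -0.037, 0.0148, 0, 0.085], [0, 0, 0, -0.074, 0.0296, 0, 0.085], [0, 0, 0, -0.111, 0.0444, 0, 0.085], [0, 0, 0, -0.148, 0.059, 0, 0.085], [0, 0, 0, -0.17, 0.067, 0, 0.085]]]'|head -2; done
python3 jog.py '[[[0, 0, 0.12, 0, 0, 0, 0.085], [0, 0, 0.24, 0, 0, 0, 0.085], [0, 0, 0.36, 0, 0, 0, 0.085], [0, 0, 0.48, 0, 0, 0, 0.085], [0, 0, 0.6, 0, 0, 0, 0.085]]]'|head -2
python3 jog.py '[[[0, 0, 0.1, 0, 0, 0.03, 0.085], [0, 0, 0.1, 0, 0, 0.07, 0.085], [0, 0, 0.1, 0, 0, 0.1, 0.085], [0, 0, 0.1, 0, 0, 0.1, 0.085]]]'
python3 -c "
from h import *
go((.5545,-.264,.04),42.5)
a=robot.snapshot('top')[20:320,120:520,::-1]
b=robot.snapshot('side')[180:480,220:620,::-1]
c=robot.snapshot('side')[205:265,270:350,::-1]
cv2.imwrite('pics/g5.png',np.vstack([np.hstack([a,b])[:,:800],np.hstack([cv2.resize(c,(400,300),interpolation=2),cv2.resize(cv2.imread('pics/s4.png')[345:405,365:445],(400,300),interpolation=2)])]))"
```

```text
time: 6.67
tcp_pos: [0.508, -0.0937, 0.3639]
time: 7.08
tcp_pos: [0.552, -0.2714, 0.3634]
time: 7.5
tcp_pos: [0.5521, -0.2663, 0.3639]
time: 7.83
tcp_pos: [0.5499, -0.2657, 0.2583]
tool_rot: [[0.737, 0.676, -0.01], [0.676, -0.737, 0.004], [-0.004, -0.009, -1.0]]
contact_force: [-1.4, 0.4, -0.2]
finger_gap: 0.0849
gripper_force: 0.0
rv [-0.0093  0.0045  0.0004] d [0.0048 0.0025 0.0633] t 7.8333
```

View pics/g5.png

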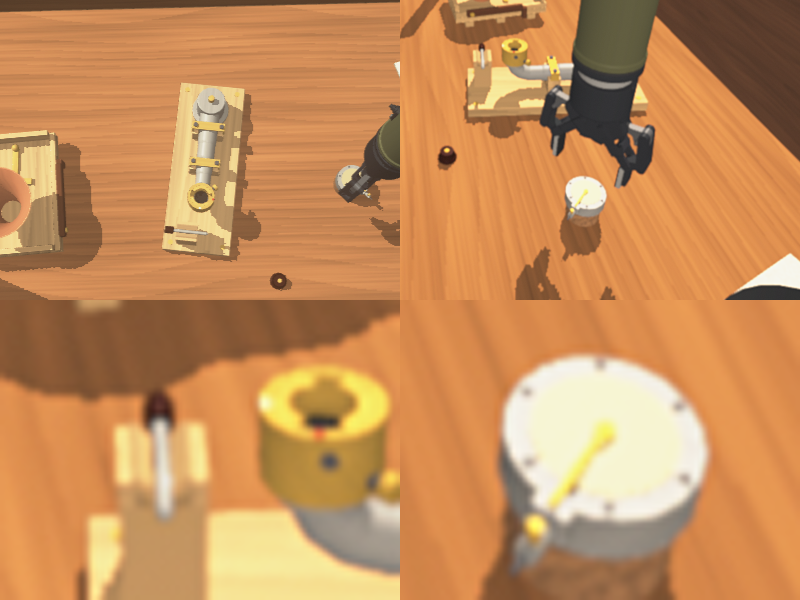

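The pin is lying straight in the V notch, with its knob beyond the block's far side, and the gripper is over the reproducer. I go down and grip it.

```bash
python3 jog.py '[[[0, 0, 0, 0, 0, 0, 0.085], [0, 0, 0, 0, 0, 0, 0.085]]]' 30 | head -2
python3 -c "
from h import *
go((.5545,-.264,.04),42.5)"
```

```text
time: 8.15
tcp_pos: [0.5529, -0.2663, 0.2665]
rv [ 0.0033 -0.0014 -0.0002] d [ 0.0026 -0.0009  0.0715] t 8.15
```

```bash
python3 jog.py '[[[0, 0, 0, 0.0026, -0.0009, 0.025, 0.085], [0, 0, 0, 0.0026, -0.0009, 0.05, 0.085], [0, 0, 0, 0.0026, -0.0009, 0.065, 0.085], [0, 0, 0, 0.0026, -0.0009, 0.071, 0.085], [0, 0, 0, 0.0026, -0.0009, 0.071, 0.085]]]' 30
python3 -c "
from h import *
go((.5545,-.264,.04),42.5)"
python3 jog.py '[[[0, 0, 0, 0, 0, 0, 0.07], [0, 0, 0, 0, 0, 0, 0.063], [0, 0, 0, 0, 0, 0, 0.058], [0, 0, 0, 0, 0, 0, 0.05], [0, 0, 0, 0, 0, 0, 0.05]]]' 30
```

```text
time: 8.57
tcp_pos: [0.5535, -0.2638, 0.1931]
tool_rot: [[0.737, 0.676, -0.001], [0.676, -0.737, 0.0], [-0.0, -0.001, -1.0]]
contact_force: [0.6, -0.0, 0.9]
finger_gap: 0.0853
gripper_force: 0.0
rv [-0.0007  0.0003 -0.0001] d [ 0.0006  0.0009 -0.0019] t 8.5667
time: 8.98
tcp_pos: [0.554, -0.2638, 0.195]
tool_rot: [[0.737, 0.675, 0.002], [0.675, -0.737, -0.001], [0.001, 0.002, -1.0]]
contact_force: [-2.0, 0.3, 5.9]
finger_gap: 0.0568
gripper_force: 31.1
```

```bash
python3 jog.py '[[[0, 0, 0, 0, 0, 0, 0.05], [0, 0, 0, 0, 0, -0.01, 0.05], [0, 0, 0, 0, 0, -0.04, 0.05], [0, 0, 0, 0, 0, -0.08, 0.05], [0, 0, 0, 0, 0, -0.12, 0.05]]]' 80
python3 jog.py '[[[0, 0, 0, 0, 0, -0.03, 0.05], [0, 0, -0.12, 0, 0, -0.03, 0.05], [0, 0, -0.24, 0, 0, -0.03, 0.05], [0, 0, -0.36, 0, 0, -0.03, 0.05], [0, 0, -0.48, 0, 0, -0.03, 0.05]]]' 
python3 jog.py '[[[0, 0, -0.044, 0, 0, 0, 0.05], [0, 0, -0.044, 0, 0, 0, 0.05]]]' 
python3 -c "
from h import *
go((.5155,.027,.19),72.6)"
```

```text
time: 9.4
tcp_pos: [0.5531, -0.2635, 0.3148]
tool_rot: [[0.737, 0.676, -0.001], [0.676, -0.737, 0.001], [-0.0, -0.002, -1.0]]
contact_force: [0.9, -1.0, -1.7]
finger_gap: 0.0558
gripper_force: 85.1
time: 9.82
tcp_pos: [0.5533, -0.2636, 0.3446]
tool_rot: [[0.336, 0.942, 0.001], [0.942, -0.336, -0.001], [-0.001, 0.001, -1.0]]
contact_force: [-0.3, -0.3, -1.5]
finger_gap: 0.0558
gripper_force: 85.0
time: 9.98
tcp_pos: [0.5533, -0.2639, 0.3441]
tool_rot: [[0.299, 0.954, 0.0], [0.954, -0.299, -0.0], [-0.0, 0.0, -1.0]]
contact_force: [-0.7, 0.6, -1.8]
finger_gap: 0.0555
gripper_force: 84.9
rv [0.0004 0.     0.0004] d [ 0.2663 -0.1229 -0.001 ] t 9.9833
```

```bash
python3 jog.py '[[[0, 0, 0, 0.035, -0.016, 0, 0.05], [0, 0, 0, 0.07, -0.032, 0, 0.05], [0, 0, 0, 0.105, -0.048, 0, 0.05], [0, 0, 0, 0.133, -0.0615, 0, 0.05], [0, 0, 0, 0.133, -0.0615, 0, 0.05]]]'|head -1
python3 jog.py '[[[0, 0, 0, 0.035, -0.016, 0, 0.05], [0, 0, 0, 0.07, -0.032, 0, 0.05], [0, 0, 0, 0.105, -0.048, 0, 0.05], [0, 0, 0, 0.133, -0.0615, 0, 0.05], [0, 0, 0, 0.133, -0.0615, 0, 0.05]]]'|head -2
python3 jog.py '[[[0, 0, 0, 0, 0, 0, 0.05], [0, 0, 0, 0, 0, 0, 0.05]]]'|head -2
python3 -c "
from h import *
go((.5155,.027,.19),72.6)
im=robot.snapshot('side')[:,:,::-1];cv2.imwrite('pics/s6f.png',im)
cv2.imwrite('pics/s6.png',cv2.resize(im[140:260,260:420],(800,600),interpolation=2))"
```

```text
time: 10.4
time: 10.82
tcp_pos: [0.5148, 0.0342, 0.3448]
time: 10.98
tcp_pos: [0.5162, 0.0265, 0.3437]
rv [ 0.0007  0.0008 -0.0024] d [ 0.0003 -0.0008 -0.0013] t 10.9833
```

View pics/s6.png

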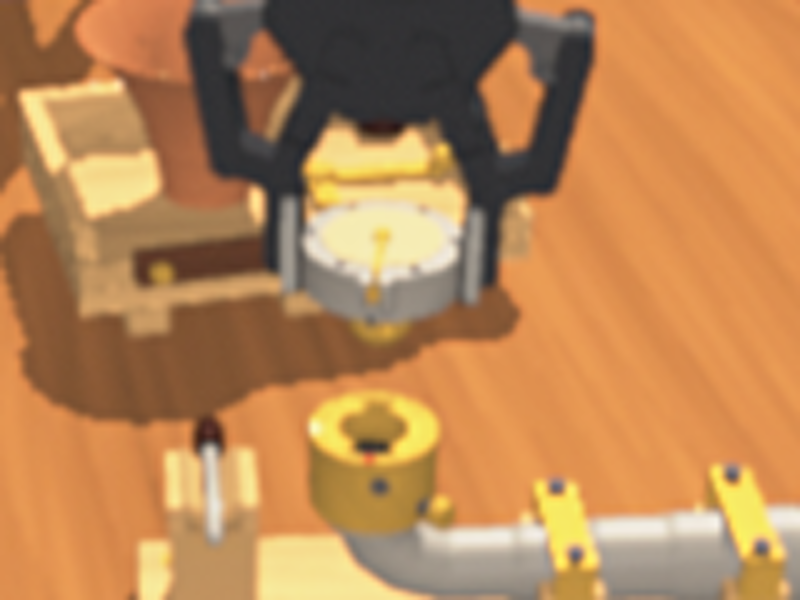

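Run:
```python
from h import *
s=robot.get_state();print(s["tcp_pos"])
f=s["tcp_pos"][2]-.155+.006
a=plane("side",(260+384/5,140+238/5),f);b=plane("side",(260+374/5,140+293/5),f);print("face",a,"yaw",np.degrees(np.arctan2(*(b-a)[1::-1])))
print("pivot",plane("side",(260+382/5,140+237/5),f))
print("sock",plane("side",(260+374/5,140+430/5),.115))
R=np.array(s["tool_rot"]);print("pred ctr px",proj("side",np.array(s["tcp_pos"])+R[:,2]*.149))
```

```text
[0.5163 0.0258 0.3435]
face [0.5178 0.0259 0.1945] yaw -108.09436811535528
pivot [0.5173 0.0268 0.1945]
sock [0.5164 0.0248 0.115 ]
pred ctr px [335.9855 187.7582]
```

The reproducer hangs level above the socket, with its needle holder toward the red dot (yaw -108°, target -107.4°). The disc centre is at about px (336.8,187.6) and the socket at (334.8,226), which puts them within about 1.5 mm of each other. Lowering now.

```bash
python3 jog.py '[[[0, 0, 0, 0, -0.0007, 0.02, 0.05], [0, 0, 0, 0, -0.0007, 0.035, 0.05], [0, 0, 0, 0, -0.0007, 0.043, 0.05], [0, 0, 0, 0, -0.0007, 0.045, 0.05], [0, 0, 0, 0, -0.0007, 0.045, 0.05]]]' 100
python3 jog.py '[[[0, 0, 0, 0, 0, 0.003, 0.05], [0, 0, 0, 0, 0, 0.006, 0.05], [0, 0, 0, 0, 0, 0.008, 0.05], [0, 0, 0, 0, 0, 0.008, 0.05]]]'
```

```text
time: 11.45
tcp_pos: [0.5156, 0.0263, 0.2979]
tool_rot: [[0.302, 0.953, -0.001], [0.953, -0.302, -0.0], [-0.0, -0.001, -1.0]]
contact_force: [0.2, 0.6, -1.6]
finger_gap: 0.055
gripper_force: 106.5
time: 11.78
tcp_pos: [0.5156, 0.0271, 0.2904]
tool_rot: [[0.3, 0.954, 0.001], [0.954, -0.3, -0.0], [0.0, 0.001, -1.0]]
contact_force: [-0.2, -0.6, 0.3]
finger_gap: 0.0548
gripper_force: 106.7
```

```bash
python3 jog.py '[[[0, 0, 0, 0, 0, 0.002, 0.05], [0, 0, 0, 0, 0, 0.004, 0.05], [0, 0, 0, 0, 0, 0.006, 0.05], [0, 0, 0, 0, 0, 0.0075, 0.05], [0, 0, 0, 0, 0, 0.0075, 0.05]]]' 
python3 jog.py '[[[0, 0, 0, 0, 0, 0.0005, 0.05], [0, 0, 0, 0, 0, 0.001, 0.05], [0, 0, 0, 0, 0, 0.001, 0.05]]]'
```

```text
time: 12.2
tcp_pos: [0.5157, 0.0272, 0.2831]
tool_rot: [[0.3, 0.954, 0.001], [0.954, -0.3, -0.0], [0.0, 0.001, -1.0]]
contact_force: [-0.9, -0.8, 8.5]
finger_gap: 0.0553
gripper_force: 107.5
time: 12.45
tcp_pos: [0.5156, 0.0273, 0.2826]
tool_rot: [[0.3, 0.954, 0.001], [0.954, -0.3, -0.0], [-0.0, 0.001, -1.0]]
contact_force: [-1.7, -1.9, 10.0]
finger_gap: 0.0553
gripper_force: 108.5
```

```bash
python3 jog.py '[[[0, 0, 0, 0, 0, -0.0007, 0.05], [0, 0, 0.06, 0, 0, -0.0007, 0.05], [0, 0, 0.15, 0, 0, -0.0007, 0.05], [0, 0, 0.25, 0, 0, -0.0007, 0.05], [0, 0, 0.35, 0, 0, -0.0007, 0.05]]]' 120
python3 jog.py '[[[0, 0, 0.1, 0, 0, 0, 0.05], [0, 0, 0.2, 0, 0, 0, 0.05], [0, 0, 0.3, 0, 0, 0, 0.05], [0, 0, 0.4, 0, 0, 0, 0.05], [0, 0, 0.5, 0, 0, 0, 0.05]]]'; python3 -c "
from h import *
print(robot.get_state()['ft_torque'])"
```

```text
time: 12.87
tcp_pos: [0.5159, 0.0274, 0.2832]
tool_rot: [[0.613, 0.79, 0.002], [0.79, -0.613, 0.0], [0.001, 0.001, -1.0]]
contact_force: [-0.6, -0.6, 7.0]
finger_gap: 0.0549
gripper_force: 124.6
time: 13.28
tcp_pos: [0.5158, 0.0275, 0.2833]
tool_rot: [[0.917, 0.4, 0.002], [0.4, -0.917, 0.0], [0.002, 0.0, -1.0]]
contact_force: [-1.2, -0.1, 7.9]
finger_gap: 0.0548
gripper_force: 124.6
[ 0.0489  0.26   -0.0127]
```

```bash
python3 jog.py '[[[0, 0, 0.12, 0, 0, 0, 0.05], [0, 0, 0.24, 0, 0, 0, 0.05], [0, 0, 0.34, 0, 0, 0, 0.05], [0, 0, 0.43, 0, 0, 0, 0.05], [0, 0, 0.48, 0, 0, 0, 0.05]]]'; python3 -c "
from h import *
print(robot.get_state()['ft_torque']);go((.5155,.027,.127),-7.44)"
python3 jog.py '[[[0, 0, 0.03, 0, 0, 0, 0.05], [0, 0, 0.06, 0, 0, 0.0005, 0.05], [0, 0, 0.06, 0, 0, 0.001, 0.05], [0, 0, 0.06, 0, 0, 0.0015, 0.05], [0, 0, 0.06, 0, 0, 0.0015, 0.05]]]'
python3 -c "
from h import *
print(robot.get_state()['ft_torque']);go((.5155,.027,.127),-7.44)
im=robot.snapshot('side')[:,:,::-1];cv2.imwrite('pics/s7.png',cv2.resize(im[150:270,260:420],(800,600),interpolation=2))"
```

```text
time: 13.7
tcp_pos: [0.5158, 0.0276, 0.2833]
tool_rot: [[0.998, -0.069, 0.002], [-0.069, -0.998, 0.0], [0.002, -0.0, -1.0]]
contact_force: [-1.2, -1.4, 7.6]
finger_gap: 0.0549
gripper_force: 124.7
[-0.0988  0.2731  0.0723]
rv [-0.0004 -0.0019  0.0612] d [-0.0002  0.0006  0.0013] t 13.7
time: 14.12
tcp_pos: [0.5156, 0.0272, 0.2826]
tool_rot: [[0.992, -0.124, 0.002], [-0.124, -0.992, -0.0], [0.002, 0.0, -1.0]]
contact_force: [-4.0, -0.9, 18.2]
finger_gap: 0.0545
gripper_force: 125.8
[-0.2753  0.8219 -0.023 ]
rv [ 0.0002 -0.0022  0.0057] d [-0.0001  0.0002  0.0006] t 14.1167
```

View pics/s7.png

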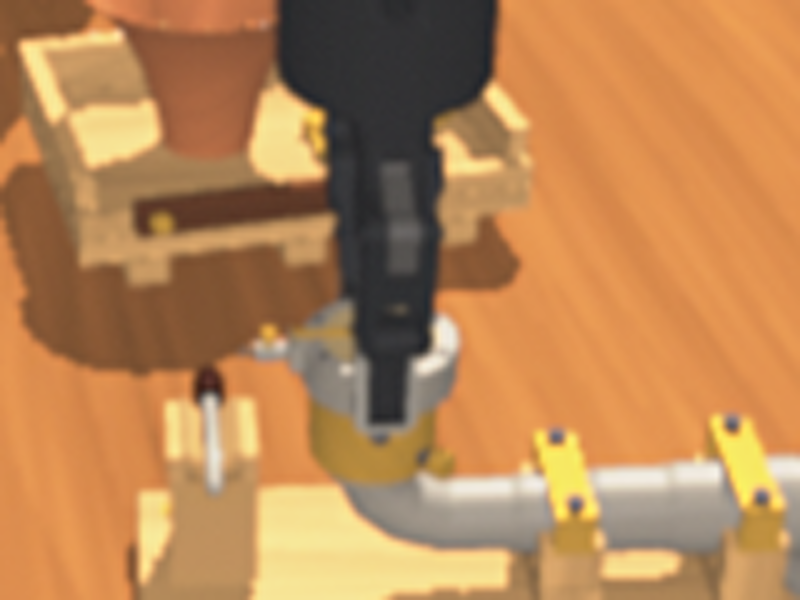

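The reproducer is seated flush on the rim with its needle holder pointing along -x, and the 18 N push is steady. The pin is undisturbed in the V, so I hand in.

```bash
python3 jog.py '[[[0, 0, 0, 0, 0, 0, 0.05], [0, 0, 0, 0, 0, 0, 0.05], [0, 0, 0, 0, 0, 0, 0.05]]]'
python3 -c "
from bench import robot
print(robot.close_job())"
```

```text
time: 14.42
tcp_pos: [0.5156, 0.0272, 0.2826]
tool_rot: [[0.992, -0.124, 0.002], [-0.124, -0.992, -0.0], [0.002, 0.0, -1.0]]
contact_force: [-3.7, -1.3, 16.5]
finger_gap: 0.0551
gripper_force: 125.8
the job is handed in; nothing more can be done
None
```

I handed the job in at 14.4 s, with no verdict returned: the pin lies in the V notch, and the reproducer is twisted to the white-dot stop, still gripped and pressed onto the rim with about 17 N.

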